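# Gate the seed trough, then offer the saucer's spout to it

### The job

First close the seed trough: take the flat plywood gate out of its rest block and slide it down into the slot across the trough until it sits fully home, and let go of it. Then lift the handled saucer with the seed ball in it by its bar, keep it level with the ball in the middle, and turn it about a quarter turn so that its spout points straight down the trough, with the tip of the spout over the trough between its open high end and the gate and the saucer's underside about 4 cm above the trough's side walls. Finish while holding it still there, level, the ball centred, touching neither trough nor gate, and leave everything else where it stands.

Things in the scene. Friction and masses are not known exactly. Their poses are not given: they have to be found in the camera images.
- feeder: Fixed wooden trough 200 x 94 mm, walls 12 thick, 70 tall. Origin under its centre on the surface; x runs downhill from the open high end (x -100 mm) to the closed low end (+100). At x 0, guide posts 85 tall (x -23 to +23) flank the vertical gate slot: 14 mm wide along x, 70 long along y, open at the top, its level seat 25 mm above the surface.
- gate_mid (a point): Centre of the gate: flat plywood slab 66 mm wide (x), 10 thick (y), 100 tall (z), loose, 45 g. It stands upright in the rest block, underside 8 mm above the surface. Home in the trough's slot its centre is 75 mm above the surface; either face may look downhill.
- gate_rest: Dark wooden rest block, fixed, 90 (x) x 40 (y) x 30 mm tall, origin under its centre; the gate stands in its slot (71 x 13 mm, 22 mm deep, along x).
- dish_bar (a point): Centre of the handle bar of the white handled saucer (loose, 250 g, 124 mm across, rim 24 mm high), straight over its middle, 91 mm above its underside; x points to the spout, y along the bar, z up. The bar is 12 mm thick (x), 134 long, 20 tall, on a leg at each end, with 44 mm free between it and the ball.
- dish_mid (a point): Middle of the saucer's dished floor, 10 mm above its underside; the ball rests here.
- spout_tip (a point): Tip of the saucer's spout, 80 mm from the saucer's middle along its x, 22 mm above its underside.
- ball_center (a point): Centre of the loose clay seed ball, 26 mm across, 18 g, lying in the middle of the handled saucer. It rolls off the middle if the saucer is tilted or accelerated more than the shallow cone can hold (about 1.3 m/s2).
- funnel: Grey plastic funnel standing mouth down, 80 mm wide, 85 mm tall. Origin at the centre of its underside. Bystander, loose.
- pail: Small steel pail with clip-on lid, 94 mm across, 103 mm tall. Origin at the centre of its underside. Bystander, loose.
- spoon: Bamboo spoon lying on the shelf board, 180 mm long. Origin at the middle of its handle-to-bowl length. Bystander, loose.
- saucer: Plain round white saucer without handle or spout, 120 mm across, 22 mm tall. Origin at the centre of its underside. Bystander, loose.
- tube_rack: Wooden slotted rack with three corked clear seed tubes, 160 x 50 mm, 127 mm tall. Origin at the centre of its underside. Bystander, loose.
- jar: Glass jar with steel lid, 64 mm across, 100 mm tall. Origin at the centre of its underside. Bystander, loose.
- pot: Terracotta pot, 80 mm across, 70 mm tall. Origin at the centre of its underside. Bystander, loose.
Not all that is in view belongs to the job. What is shaped like the part that bears dish_bar but turquoise is not meant.

How it is judged:
On the way, in this order (a step that is already met when the one before it is completed fails the run):
1. the gate stands fully home in the trough's slot and is let go, the saucer still on the surface (z of gate_mid in the frame of feeder between 0.07 and 0.0785 m and x of gate_mid in the frame of feeder between -0.004 and 0.004 m and y of gate_mid in the frame of feeder between -0.004 and 0.004 m and angle between gate_mid's own z axis and vertical below 0.08 rad and contact force between gate and the fingers below 0.1 N and height (world z) of dish_mid below 0.015 m), for 0.2 s.
2. the saucer is lifted off the surface, ball in the middle (height (world z) of dish_mid above 0.03 m and horizontal distance between ball_center and dish_mid below 0.012 m and contact force between dish and the fingers above 0.5 N), for 0.2 s.
At the end, for the whole second after the job is handed in: Gate home in its slot (4 mm, 0.08 rad) and let go; saucer held clear of trough and gate, tilt under 0.09 rad, spout downhill within 0.17 rad, its tip 22-98 mm uphill of the slot and 22 mm from the middle line, underside 75-150 mm above the surface; ball within 12 mm of the middle (z of gate_mid in the frame of feeder between 0.07 and 0.0785 m and x of gate_mid in the frame of feeder between -0.004 and 0.004 m and y of gate_mid in the frame of feeder between -0.004 and 0.004 m and angle between gate_mid's own z axis and vertical below 0.08 rad and contact force between gate and the fingers below 0.1 N and horizontal distance between ball_center and dish_mid below 0.012 m and x of spout_tip in the frame of feeder between -0.098 and -0.022 m and y of spout_tip in the frame of feeder between -0.022 and 0.022 m and angle between the x axis of dish_bar and the x axis of feeder, either way round below 0.17 rad and x of dish_mid in the frame of feeder below -0.09 m and height (world z) of dish_mid between 0.085 and 0.16 m and angle between dish_bar's own z axis and vertical below 0.09 rad and contact force between dish and the fingers above 0.5 N and contact force between dish and feeder below 0.05 N and contact force between dish and gate below 0.05 N and contact force between ball and the fingers below 0.05 N and linear speed of dish below 0.03 m/s); the arm keeps its last pose, push and grip.
It fails at once if the ball rolls more than 25 mm off the saucer's middle (horizontal distance between ball_center and dish_mid above 0.025 m).
It fails at once if the handled saucer is tilted more than 0.25 rad (angle between dish_bar's own z axis and vertical above 0.25 rad).
It fails at once if one of the other things is moved more than 30 mm (distance of any of funnel, pail, spoon, saucer, tube_rack, jar, pot from where it was at the start of the episode above 0.03 m).
It also fails if it takes over 59 s, if anything falls off the work surface, if the arm or the gripper's body presses on something with over 40 N, if the wrist force passes 120 N, or if a joint passes its speed limit or range.

### The arm

A 6-joint arm with a two-finger parallel gripper is mounted at the origin on the work surface. World frame = base frame: x ahead of the robot, y to its left, z up, the work surface at z = 0. Lengths are in m, angles in rad, forces in N, time in s.
With the tool pointing down it reaches from about 0.3 to 0.875 m from the base axis. Payload 4.2 kg.
Tool frame: the origin (TCP) lies at the very end of the fingers, on their centre line; the grasp point (between the pads) lies 19 mm behind it; y points along the fingers, z is the direction in which the jaws open and shut, and the axes are right-handed (so a half turn about y gives the same grasp; the last joint's range is limited). The gripper opens to 85 mm and grips with 20 to 120 N. Pads are 22 mm wide; open, the fingers measure 114 mm over their backs; the gripper's body (76 mm by 85 mm) begins 54 mm behind the grasp point. The pads swing forward as they close: fully open they stand 13 mm farther back than shut.
Start: joints at [-1.367, 0.32, 1.565, -0, 1.257, -0.02], TCP at [0.128, -0.561, 0.231] pointing down, gripper open.
Joint ranges: [-3.11, 3.11], [-0.84, 2.01], [0.21, 2.61], [-1.34, 4.49], [0.05, 2.63], [-2.56, 2.56]. Speed limits (rad/s): [2.57, 2.57, 3.14, 3.14, 3.14, 3.14].

### API

Orientations are given as a unit quaternion [w, x, y, z].
In Python, from plant import robot, cams gives the robot as it stands.
- The arm moves only by the tool servo_tool, never from a script. Its argument "steps" is text: rows parted by semicolons, each of 7 numbers parted by spaces: the shift along the tool's x, y, z in m, then the turn, a rotation vector about the tool's x, y, z in degrees, then the closure, from 0 (fully open) to 1 (shut). In form: tx ty tz ax ay az claw; .... A call has 1 to 12 rows; each row is the pose to reach, as a shift and turn from the pose commanded when the call began, along the tool's axes at that moment; what a row does not reach only later rows make up. A row lasts 1/8 s, in which the tool goes at most 62.5 mm and 10.7 degrees, less where a joint would pass 70% of its speed; a pose out of reach is approached as far as the arm can. A call with a gripper value outside its range is refused whole. The fingers move at their own pace and stop on an object; "squeeze" is the grip in N (left out, the last holds). Time passes only in rows, so rows that repeat a pose let the fingers close. It gives the time, the measured TCP pose, the force and the opening at its end, in the units of the state.
- robot.get_obs(): the state, without advancing time (a new reading comes with each control period).
- cams.snapshot(name): name is "side" or "top" or "wrist"; returns a dict with "img" (400x640x3 uint8, red, green, blue), "intrinsics" (3x3 intrinsics, pixels), "R" (3x3) and "t" (3): a world point X has camera coordinates R X + t; the wrist camera has in their place "tool_from_camera" (4x4, takes a point from camera to tool coordinates, whose origin is the TCP and whose axes are the tool frame's). Camera axes: x right, y down, z forward; pixel columns grow to the right and rows downward; lengths in m; the calibration is good to about 2 mm. A picture is of the moment at which its call begins: read the wrist's pose just before it. There is no depth.
- robot.job_done(): hands the job in, once; it reports no verdict.
The state is a dict: "clock": time; "qpos": joint angles; "dq": joint speeds; "tau": joint torques, N m; "tool_pos": TCP position; "tool_rot": TCP orientation; "wrist_force": force on the tool from outside, world axes, zero at the start; "moment": the same for the moment, N m; "width": opening from 0.0 (shut) to 1.0 (fully open).
Only numpy, scipy, OpenCV 4.12 (cv2) and the standard library are available. Lean on these libraries where they do the work, as an engineer would, in place of code of your own. Each camera call takes 0.05 s, during which the arm holds its last target. There are 200 camera calls.

## Working session

There is one attempt and no reset: what is moved stays moved. The work goes in short steps, Python scripts to look and compute and a tool call to move; the robot and the scene stay as the last step left them, time stands still between calls to the robot, and variables do not carry over. Pictures are saved under pics/ and viewed, about 8 in all and at most 12, crops included, and the job is handed in when it is done.

Besides the shell and the picture viewer there is one more tool, called after "Request:" as name(argument=value, ...), one argument or row to a line, values as JSON. servo_tool: Moves the arm, as the interface text tells. Its arguments: {"type":"object","properties":{"steps":{"type":"string"},"squeeze":{"type":"number"}},"required":["steps"]}

```bash
mkdir -p pics; ls
cat > h.py <<'E'
import numpy as np, cv2, sys
sys.path.insert(0,'.')
from plant import robot, cams
from scipy.spatial.transform import Rotation as Ro
def snap(n):
    o=robot.get_obs(); s=cams.snapshot(n)
    if n=='wrist':
        T=np.array(s['tool_from_camera']); q=o['tool_rot']
        Rt=Ro.from_quat([q[1],q[2],q[3],q[0]]).as_matrix()
        Rc=Rt@T[:3,:3]; c=Rt@T[:3,3]+np.array(o['tool_pos'])
    else:
        Rc=np.array(s['R']).T; c=-Rc@np.array(s['t'])
    return s['img'],np.array(s['intrinsics']),Rc,c
def plane(K,Rc,c,uv,z):
    uv=np.atleast_2d(np.asarray(uv,float)); d=np.c_[uv,np.ones(len(uv))]@np.linalg.inv(K).T@Rc.T
    return c+d*((z-c[2])/d[:,2])[:,None]
def proj(K,Rc,c,X):
    p=(np.atleast_2d(X)-c)@Rc@K.T; return p[:,:2]/p[:,2:]
def save(n,img): cv2.imwrite('pics/'+n,img[:,:,::-1])
E
python3 - <<'E'
from h import *
for n in('top','side'):
    im,K,R,c=snap(n); save(n+'0.png',im); print(n,K.round(1).tolist(),R.round(3).tolist(),c.round(3))
    np.savez('pics/'+n,im=im,K=K,R=R,c=c)
print(robot.get_obs())
E
```

```text
pics
top [[381.3, 0.0, 316.4], [0.0, 381.3, 195.5], [0.0, 0.0, 1.0]] [[-0.013, -0.989, 0.15], [-1.0, 0.01, -0.018], [0.016, -0.15, -0.989]] [ 0.361 -0.011  1.135]
side [[408.7, 0.0, 330.4], [0.0, 408.7, 197.5], [0.0, 0.0, 1.0]] [[-0.753, -0.493, 0.436], [-0.658, 0.567, -0.495], [-0.003, -0.66, -0.751]] [0.055 0.532 0.887]
{'clock': 0.1, 'qpos': array([-1.36702858e+00,  3.20267792e-01,  1.56555443e+00, -2.95329908e-05,
        1.25740342e+00, -1.99618116e-02]), 'dq': array([ 0.00114801, -0.00023993, -0.00450162,  0.00031064,  0.00099589,
        0.00103889]), 'tau': array([ 7.66114517e-04, -4.16409588e+01, -2.34704232e+01, -6.96611664e-05,
        4.86448553e-03,  5.08771905e-06]), 'tool_pos': array([ 0.12750175, -0.56025156,  0.23054447]), 'tool_rot': array([ 0.07887578, -0.07900153,  0.70326053, -0.70211253]), 'wrist_force': array([0.09481441, 0.55659402, 0.33286729]), 'moment': array([-0.01925575,  0.00971882, -0.0333363 ]), 'width': 1.0025634595178716}
```

View pics/top0.png

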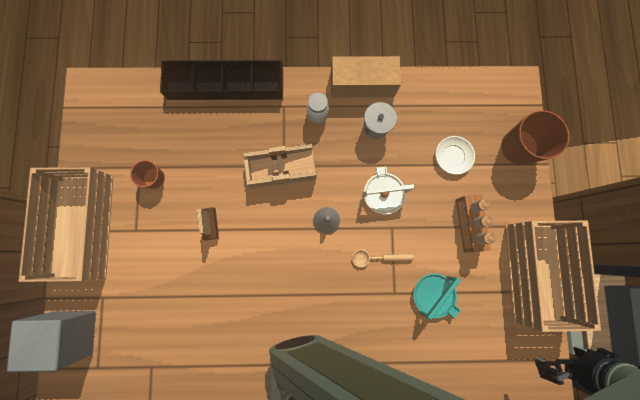

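View pics/side0.png

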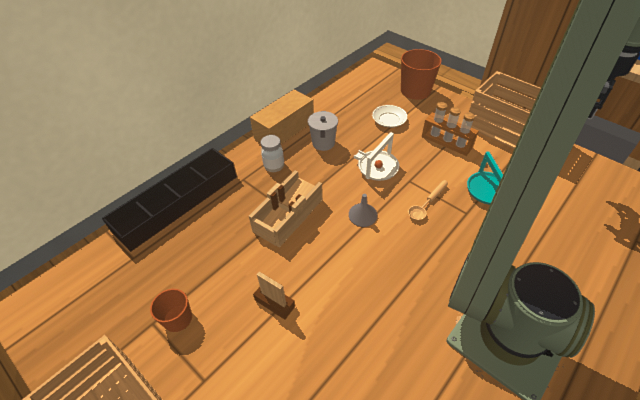

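The pictures show these candidates:
- **Handled saucers:** white at top (385,192), turquoise at (436,297), which is excluded. The plain white saucer at (455,155) has no bar. I choose the white handled one.
- **Gate:** plywood slab in a dark block at top (207,222).
- **Feeder:** at top (280,165).

Next, a close crop to check these.

Run:
```python
import numpy as np,cv2
t=np.load('pics/top.npz')['im'];s=np.load('pics/side.npz')['im']
a=cv2.resize(t[135:255,190:320],None,fx=3,fy=3,interpolation=2) #390x360
a2=cv2.resize(t[150:230,340:430],(390,347)[:2] and (390,346),interpolation=2)
b=cv2.resize(s[165:250,240:330],(390,368),interpolation=2)
d=cv2.resize(s[265:325,245:305],(360,360),interpolation=2)
def pad(x,w=400,h=300): return cv2.resize(x,(w,h))
o=np.vstack([np.hstack([pad(a),pad(a2)]),np.hstack([pad(b),pad(d)])])
cv2.imwrite('pics/c0.png',o[:,:,::-1])
```

```text
(no output)
```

View pics/c0.png

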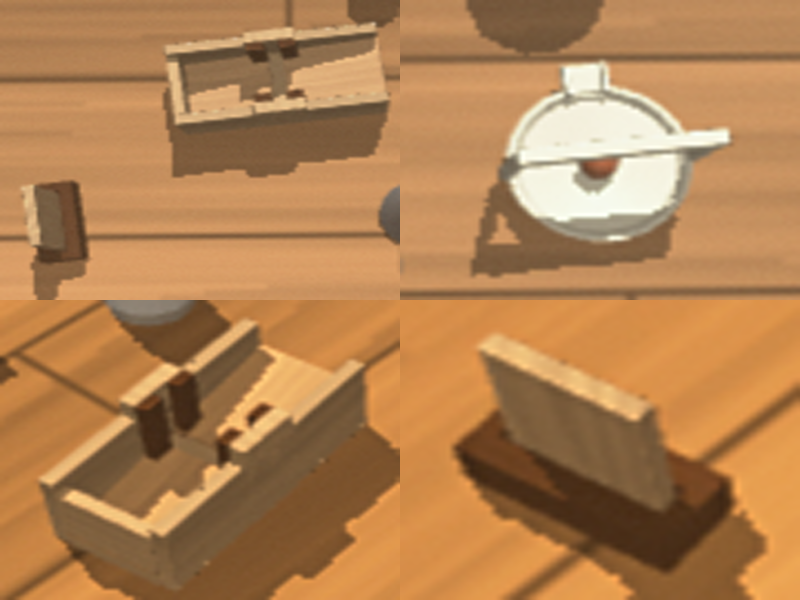

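```bash
cat >> h.py <<'E'
def tool():
    o=robot.get_obs(); q=o['tool_rot']
    return np.array(o['tool_pos']),Ro.from_quat([q[1],q[2],q[3],q[0]]),o
def goal(p,jaw,ref=None):
    """shift+turn in tool axes to TCP p, tool down, jaw axis z at world angle jaw (deg), nearer of two symmetric"""
    P,R,o=tool(); best=None
    for a in (jaw,jaw+180):
        a=np.radians(a); z=np.array([np.cos(a),np.sin(a),0]); y=np.array([0,0,-1.]); x=np.cross(y,z)
        G=Ro.from_matrix(np.c_[x,y,z]); rv=(R.inv()*G).as_rotvec(degrees=True)
        if best is None or np.linalg.norm(rv)<np.linalg.norm(best): best=rv
    print('t',o['clock'],'pos',P.round(4),'q6',o['qpos'].round(2),'w',round(o['width'],3),'F',np.round(o['wrist_force'],1))
    print(' shift mm',(R.inv().apply(np.array(p)-P)*1000).round(1),'turn',best.round(2))
E
python3 - <<'E'
from h import *
d=np.load('pics/top.npz');K,R,c=d['K'],d['R'],d['c']
A=lambda l:[(190+X*130/400,135+Y*.4) for X,Y in l]
B=lambda l:[(340+X*90/400,150+Y*80/300) for X,Y in l]
f=plane(K,R,c,A([(165,48),(178,125),(388,100),(376,25)]),.07); print('feeder',f.round(3),f.mean(0))
e=[np.linalg.norm(f[i]-f[i-1]) for i in range(4)];print(np.round(e,3))
print('gatetop',plane(K,R,c,A([(24,186),(36,186),(29,246),(41,246)]),.108).round(3))
print('bartop',plane(K,R,c,B([(110,157),(330,137)]),.096).round(3))
print('resttop',plane(K,R,c,A([(76,182),(87,258),(36,262)]),.03).round(3))
P,Rt,o=tool();print(Rt.as_matrix().round(3))
s=cams.snapshot('wrist');print(np.array(s['tool_from_camera']).round(3),s['intrinsics'])
E
```

```text
feeder [[ 0.645  0.177  0.07 ]
 [ 0.555  0.163  0.07 ]
 [ 0.582 -0.03   0.07 ]
 [ 0.67  -0.02   0.07 ]] [0.61303002 0.07241546 0.07      ]
[0.198 0.091 0.195 0.089]
gatetop [[0.483 0.291 0.108]
 [0.482 0.28  0.108]
 [0.418 0.284 0.108]
 [0.418 0.274 0.108]]
bartop [[ 0.528 -0.164  0.096]
 [ 0.541 -0.302  0.096]]
resttop [[0.496 0.265 0.03 ]
 [0.408 0.252 0.03 ]
 [0.404 0.299 0.03 ]]
[[-0.975 -0.     0.222]
 [-0.222  0.002 -0.975]
 [-0.    -1.    -0.002]]
[[-0.     0.954  0.3   -0.077]
 [ 0.    -0.3    0.954 -0.142]
 [ 1.     0.    -0.    -0.   ]
 [ 0.     0.     0.     1.   ]] [[284.79240282   0.         319.22550938]
 [  0.         284.79240282 197.24415278]
 [  0.           0.           1.        ]]
```

Request:
servo_tool(
  steps="-0.387 -0.03 -0.385 0 0 0 0;-0.387 -0.03 -0.385 0 0 0 0;-0.387 -0.03 -0.385 0 0 0 0;-0.387 -0.03 -0.385 0 0 0 0;-0.387 -0.03 -0.385 0 0 0 0;-0.387 -0.03 -0.385 0 0 0 0;-0.387 -0.03 -0.385 0 0 0 0;-0.387 -0.03 -0.385 0 0 0 0;-0.501 -0.03 -0.749 0 0 0 0;-0.501 -0.03 -0.749 0 0 0 0;-0.501 -0.03 -0.749 0 0 0 0;-0.501 -0.03 -0.749 0 0 0 0",
)

```text
clock: 1.65
tool_pos: [0.4271, 0.1111, 0.2603]
tool_rot: [-0.079, 0.079, -0.703, 0.703]
wrist_force: [0.4, -1.2, -0.8]
width: 1.001
```

```bash
python3 -c "
from h import *
goal([.45,.282,.22],97)"
```

```text
t 1.65 pos [0.4271 0.1111 0.2603] q6 [ 0.23  0.09  1.79 -0.    1.26  1.58] w 1.001 F [ 0.4 -1.2 -0.8]
 shift mm [ -60.3   40.2 -161.6] turn [-0.02  5.84 -0.03]
```

Request:
servo_tool(
  steps="-0.06 0.03 -0.162 0 5.8 0 0;-0.06 0.03 -0.162 0 5.8 0 0;-0.06 0.03 -0.162 0 5.8 0 0;-0.06 0.03 -0.162 0 5.8 0 0;-0.06 0.03 -0.162 0 5.8 0 0",
)

```text
clock: 2.28
tool_pos: [0.4495, 0.2798, 0.2299]
tool_rot: [-0.043, 0.044, -0.705, 0.706]
wrist_force: [0.5, 0.1, 0.8]
width: 0.998
```

```bash
python3 -c "
from h import *
im,K,R,c=snap('wrist'); np.savez('pics/w1',im=im,K=K,R=R,c=c); save('w1.png',im); print(proj(K,R,c,[.45,.282,.108]),c); goal([.45,.282,.075],97)"
```

```text
[[317.08186791 190.73678621]] [0.52630173 0.28952191 0.37201207]
t 2.325 pos [0.4496 0.2793 0.2303] q6 [ 0.53  0.25  1.67 -0.    1.22  1.98] w 0.999 F [-0.1 -0.2  0.7]
 shift mm [ -0.8 155.3  -2.7] turn [-0.04 -0.01  0.02]
```

View pics/w1.png

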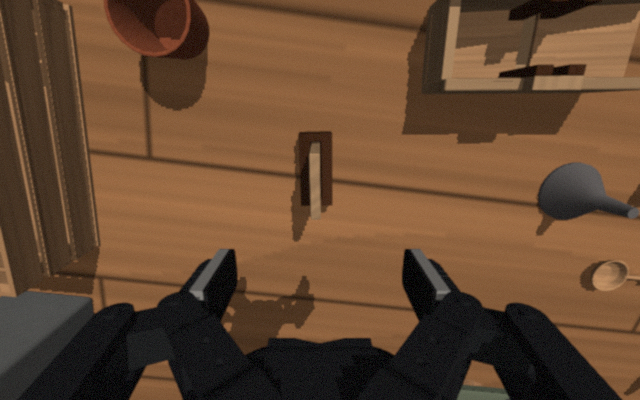

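The gate's top edge runs from (315,142) to (316,216) in the dark block. The trough is at upper right and the funnel at right.

```bash
python3 -c "
from h import *
d=np.load('pics/w1.npz');im,K,R,c=d['im'],d['K'],d['R'],d['c']
a=plane(K,R,c,[(315,142),(316,216)],.108);print(a,np.linalg.norm(a[0]-a[1]),a.mean(0))
r=plane(K,R,c,[(300,132),(331,132),(332,205),(301,205)],.03);print(r.round(3),r.mean(0))
t=np.load('pics/top.npz');print('top px of wrist est',proj(t['K'],t['R'],t['c'],a))
g=cv2.resize(im[120:235,270:360],None,fx=5,fy=5,interpolation=2);T=cv2.resize(t['im'][195:250,185:230],None,fx=8,fy=8,interpolation=2);h=570
o=np.zeros((600,800,3),np.uint8);o[:575,:450]=g[:600];o[:440,450:800]=T[:,:350];save('c1.png',o)"
```

```text
[[0.49590001 0.28949937 0.108     ]
 [0.42395362 0.27991626 0.108     ]] 0.0725817993155671 [0.45992682 0.28470782 0.108     ]
[[0.496 0.308 0.03 ]
 [0.501 0.272 0.03 ]
 [0.411 0.259 0.03 ]
 [0.406 0.298 0.03 ]] [0.45357917 0.28425966 0.03      ]
top px of wrist est [[198.37267367 204.49436289]
 [201.06399901 231.1627236 ]]
```

View pics/c1.png

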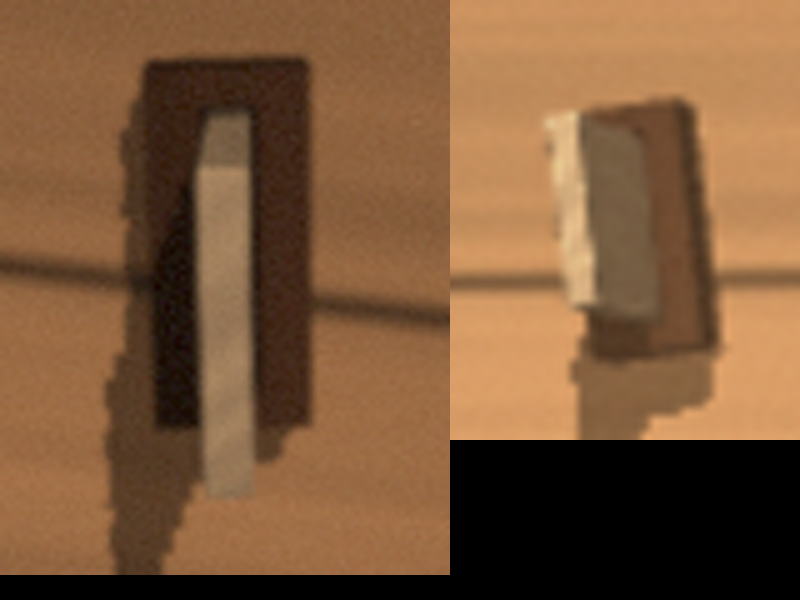

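```bash
python3 -c "
from h import *
d=np.load('pics/w1.npz');im,K,R,c=d['im'],d['K'],d['R'],d['c']
a=plane(K,R,c,[(314.7,153),(315.9,219.4)],.108);v=a[0]-a[1];m=a.mean(0);print(m,np.linalg.norm(v),np.degrees(np.arctan2(v[1],v[0])))
t=np.load('pics/top.npz')
b=plane(t['K'],t['R'],t['c'],[(198.1+1,208.8),(203.1-1.0,232.9)],.108);print(b,b.mean(0))
goal([.454,.283,.075],97.5)"
```

```text
[0.45310252 0.28408188 0.108     ] 0.06614073974785013 7.821157306242235
[[0.48417433 0.28715298 0.108     ]
 [0.41929151 0.27701061 0.108     ]] [0.45173292 0.28208179 0.108     ]
t 2.325 pos [0.4496 0.2793 0.2303] q6 [ 0.53  0.25  1.67 -0.    1.22  1.98] w 0.999 F [-0.1 -0.2  0.7]
 shift mm [ -4.8 155.3  -3.2] turn [-0.04 -0.51  0.02]
```

Request:
servo_tool(
  steps="-0.003 0.06 -0.004 0 -0.8 0 0;-0.003 0.11 -0.004 0 -0.8 0 0;-0.003 0.145 -0.004 0 -0.8 0 0;-0.003 0.155 -0.004 0 -0.8 0 0;-0.003 0.155 -0.004 0 -0.8 0 0",
)

```text
clock: 2.95
tool_pos: [0.4528, 0.2841, 0.0759]
tool_rot: [0.048, -0.048, 0.706, -0.705]
wrist_force: [-0.2, 0.7, -0.3]
width: 1.002
```

```bash
python3 -c "
from h import *
goal([.453,.2835,.075],97.8)"
```

```text
t 2.95 pos [0.4528 0.2841 0.0759] q6 [ 0.54  0.41  1.87 -0.    0.86  1.97] w 1.002 F [-0.2  0.7 -0.3]
 shift mm [-0.1  0.9  0.6] turn [ 0.01 -0.04 -0.04]
```

Request:
servo_tool(
  steps="0 0 0 0 0 0 1;0 0 0 0 0 0 1;0 0 0 0 0 0 1;0 0 0 0 0 0 1;0 0 0 0 0 0 1;0 0 0 0 0 0 1",
  squeeze=30,
)

```text
clock: 3.7
tool_pos: [0.4525, 0.2848, 0.0755]
tool_rot: [0.048, -0.048, 0.706, -0.705]
wrist_force: [-0.3, 0.1, 3.3]
width: 0.111
```

Request:
servo_tool(
  steps="0 -0.03 0 0 0 0 1;0 -0.08 0 0 0 0 1;0 -0.14 0 0 0 0 1;0 -0.16 0 0 0 0 1;0 -0.16 0 0 0 0 1",
)

```text
clock: 4.32
tool_pos: [0.4529, 0.285, 0.2365]
tool_rot: [0.049, -0.047, 0.706, -0.705]
wrist_force: [-0.8, -0.7, -0.5]
width: 0.11
```

```bash
python3 -c "
from h import *
goal([.50,.072,.235],97.5)"
```

```text
t 4.325 pos [0.4529 0.285  0.2365] q6 [ 0.54  0.25  1.65 -0.    1.24  1.97] w 0.11 F [-0.8 -0.7 -0.5]
 shift mm [-17.7   1.3 217.5] turn [ 0.07  0.32 -0.18]
```

Request:
servo_tool(
  steps="-0.018 0 0.05 0 0.3 0 1;-0.018 0 0.1 0 0.3 0 1;-0.018 0 0.15 0 0.3 0 1;-0.018 0 0.2 0 0.3 0 1;-0.018 0 0.218 0 0.3 0 1;-0.018 0 0.218 0 0.3 0 1;-0.018 0 0.218 0 0.3 0 1",
)

```text
clock: 5.2
tool_pos: [0.4995, 0.0722, 0.2346]
tool_rot: [0.046, -0.047, 0.706, -0.705]
wrist_force: [0.9, 0.5, -0.1]
width: 0.114
```

```bash
python3 -c "
from h import *
im,K,R,c=snap('wrist'); np.savez('pics/w2',im=im,K=K,R=R,c=c); save('w2.png',im); goal([.613,.072,.235],97.5)"
```

```text
t 5.25 pos [0.4995 0.0724 0.2348] q6 [0.12 0.21 1.71 0.   1.22 1.56] w 0.111 F [ 0.7  0.7 -0.3]
 shift mm [-112.4   -0.3   15.4] turn [0.03 0.11 0.04]
```

View pics/w2.png

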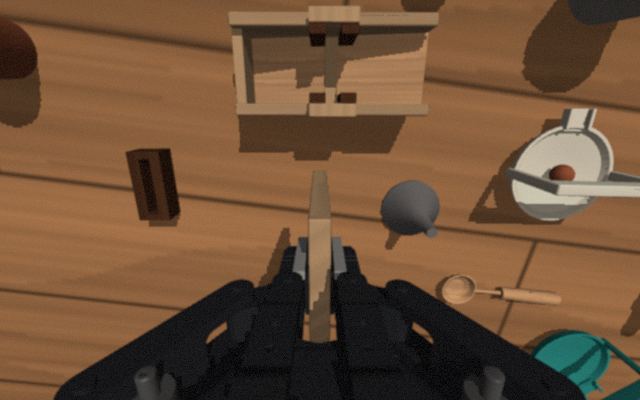

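```bash
python3 -c "
from h import *
im=np.load('pics/w2.npz')['im']
o=np.zeros((600,800,3),np.uint8)
o[:390,:630]=cv2.resize(im[0:130,225:435],None,fx=3,fy=3,interpolation=2)
o[:600,640:800]=cv2.resize(im[160:360,297:350],(160,600),interpolation=2)
save('c2.png',o)"
```

```text
(no output)
```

View pics/c2.png

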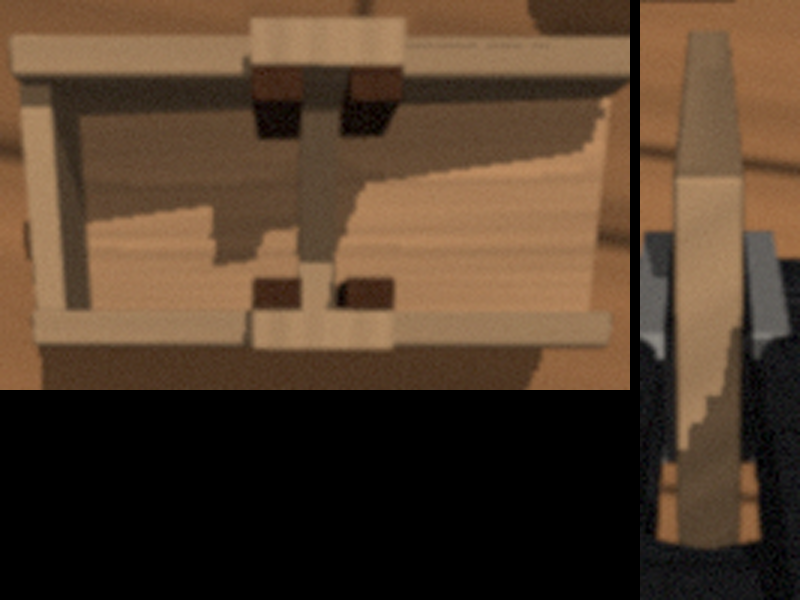

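```bash
python3 -c "
from h import *
d=np.load('pics/w2.npz');im,K,R,c=d['im'],d['K'],d['R'],d['c']
q=lambda l:[(225+x/3,y/3) for x,y in l]
f=plane(K,R,c,q([(250,18),(406,18),(404,67),(252,67),(252,311),(394,311),(393,348),(253,348)]),.085);print(f.round(4))
F=(f[0]+f[1])/2;N=(f[6]+f[7])/2;v=F-N;print('centre',(F+N)/2,np.linalg.norm(v),'yaw',np.degrees(np.arctan2(v[1],v[0])))
for z in(.085,):
  g=plane(K,R,c,q([(301,85),(351,85),(299,294),(338,294)]),z);print(z,g.round(4))
w=plane(K,R,c,q([(12,37),(37,344),(609,344)]),.07);print('wall',w.round(4),np.linalg.norm(w[1]-w[2]))
u=w[1]-w[2];print('long yaw-90',np.degrees(np.arctan2(u[1],u[0]))-90, 'mid',(w[0]+w[2])/2 )
for z in(.266,.268,.270):
  t=plane(K,R,c,[(308.9,218.7),(330.5,218.7),(309.2,342.3),(330.3,342.3)],z);P,Rt,o=tool();print(z,Rt.inv().apply(t-P).round(4).tolist())
for z in(.166,.168,.170):
  b=plane(K,R,c,[(312.9,170.7),(326.5,170.7)],z);print(z,Rt.inv().apply(b-P).round(4).tolist())
goal([(F+N)[0]/2,(F+N)[1]/2,.235],97.5)
"
```

```text
[[0.6599 0.1037 0.085 ]
 [0.666  0.058  0.085 ]
 [0.6534 0.0564 0.085 ]
 [0.6474 0.1015 0.085 ]
 [0.5784 0.0931 0.085 ]
 [0.5844 0.0475 0.085 ]
 [0.573  0.0458 0.085 ]
 [0.5669 0.0914 0.085 ]]
centre [0.61646798 0.07471874 0.085     ] 0.09376929772912301 yaw 7.498186418560456
0.085 [[0.6446 0.0863 0.085 ]
 [0.6466 0.0714 0.085 ]
 [0.5855 0.0787 0.085 ]
 [0.5872 0.0663 0.085 ]]
wall [[ 0.6493  0.1779  0.07  ]
 [ 0.5579  0.1659  0.07  ]
 [ 0.584  -0.0296  0.07  ]] 0.19722376022169266
long yaw-90 7.588564416172929 mid [0.6166572  0.07412192 0.07      ]
0.266 [[-0.0331, -0.0312, -0.0043], [-0.0331, -0.0312, 0.0048], [0.0314, -0.0312, -0.0048], [0.0314, -0.0312, 0.0054]]
0.268 [[-0.0339, -0.0332, -0.0042], [-0.0339, -0.0332, 0.0047], [0.0294, -0.0332, -0.0048], [0.0294, -0.0332, 0.0053]]
0.27 [[-0.0347, -0.0352, -0.0041], [-0.0347, -0.0352, 0.0046], [0.0275, -0.0352, -0.0047], [0.0274, -0.0352, 0.0052]]
0.166 [[-0.032, 0.0688, -0.0048], [-0.032, 0.0688, 0.0055]]
0.168 [[-0.0324, 0.0668, -0.0047], [-0.0324, 0.0668, 0.0054]]
0.17 [[-0.0328, 0.0648, -0.0047], [-0.0328, 0.0648, 0.0054]]
t 5.25 pos [0.4995 0.0724 0.2348] q6 [0.12 0.21 1.71 0.   1.22 1.56] w 0.111 F [ 0.7  0.7 -0.3]
 shift mm [-116.2   -0.3   13.2] turn [0.03 0.11 0.04]
```

Request:
servo_tool(
  steps="-0.05 0 0.006 0 0 0 1;-0.1 0 0.013 0 0 0 1;-0.116 0.02 0.013 0 0 0 1;-0.116 0.055 0.013 0 0 0 1;-0.116 0.065 0.013 0 0 0 1;-0.116 0.065 0.013 0 0 0 1",
)

```text
clock: 6.0
tool_pos: [0.6156, 0.074, 0.1697]
tool_rot: [0.046, -0.047, 0.706, -0.706]
wrist_force: [0.2, -0.5, -0.6]
width: 0.114
```

```bash
python3 -c "
from h import *
goal([.6165,.0745,.092],97.5)
im,K,R,c=snap('wrist'); np.savez('pics/w3',im=im,K=K,R=R,c=c)
s=snap('side')[0]
o=np.zeros((600,800,3),np.uint8)
o[:480,:400]=cv2.resize(im[100:340,220:420],None,fx=2,fy=2,interpolation=2)
o[:480,400:]=cv2.resize(s[130:250,240:340],(400,480),interpolation=2)
save('c3.png',o)"
```

```text
t 6.0 pos [0.6156 0.074  0.1697] q6 [0.1  0.43 1.55 0.   1.16 1.54] w 0.114 F [ 0.2 -0.5 -0.6]
 shift mm [-1.1 77.7 -0.3] turn [0.01 0.07 0.11]
```

View pics/c3.png

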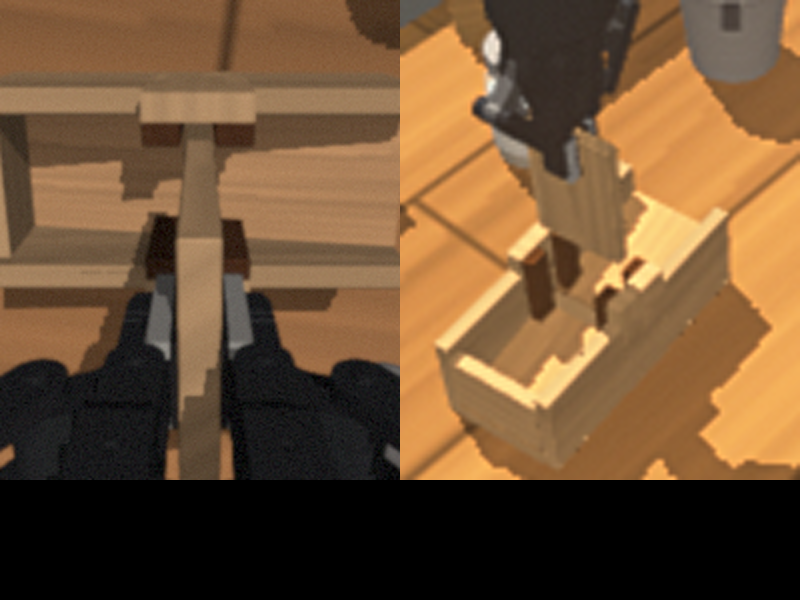

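The gate is lined up over the slot between the dark posts at crop (200,130). Going down.

Request:
servo_tool(
  steps="-0.001 0.015 0 0 0 0 1;-0.001 0.03 0 0 0 0 1;-0.001 0.042 0 0 0 0 1;-0.001 0.052 0 0 0 0 1;-0.001 0.06 0 0 0 0 1;-0.001 0.06 0 0 0 0 1",
  squeeze=25,
)

```text
clock: 6.85
tool_pos: [0.6171, 0.0735, 0.1094]
tool_rot: [-0.046, 0.047, -0.706, 0.706]
wrist_force: [-0.0, 0.6, 0.3]
width: 0.112
```

No resistance. Lowering the last 17 mm.

Request:
servo_tool(
  steps="0 0.006 0 0 0 0 1;0 0.011 0 0 0 0 1;0 0.015 0 0 0 0 1;0 0.0175 0 0 0 0 1;0 0.0175 0 0 0 0 1",
)

```text
clock: 7.48
tool_pos: [0.6175, 0.0736, 0.0927]
tool_rot: [-0.046, 0.046, -0.706, 0.706]
wrist_force: [-0.2, 0.3, 0.1]
width: 0.111
```

Request:
servo_tool(
  steps="0 0.001 0 0 0 0 1;0 0.002 0 0 0 0 1;0 0.003 0 0 0 0 1;0 0.003 0 0 0 0 1",
)

```text
clock: 7.98
tool_pos: [0.6177, 0.0736, 0.0925]
tool_rot: [0.047, -0.046, 0.706, -0.706]
wrist_force: [-3.6, -0.4, 13.7]
width: 0.113
```

Request:
servo_tool(
  steps="0 -0.003 0 0 0 0 0.7;0 -0.003 0 0 0 0 0.4;0 -0.003 0 0 0 0 0;0 -0.003 0 0 0 0 0;0 -0.04 0 0 0 0 0;0 -0.09 0 0 0 0 0;0 -0.14 0 0 0 0 0;0 -0.15 0 0 0 0 0",
)

```text
clock: 8.98
tool_pos: [0.6192, 0.0737, 0.2438]
tool_rot: [0.049, -0.044, 0.706, -0.706]
wrist_force: [1.5, -0.3, -0.6]
width: 0.999
```

```bash
python3 -c "
from h import *
goal([.533,-.233,.235],5)
im,K,R,c=snap('wrist'); np.savez('pics/w4',im=im,K=K,R=R,c=c)
save('w4.png',im)"
```

```text
t 8.975 pos [0.6192 0.0737 0.2438] q6 [ 0.1   0.39  1.43 -0.    1.32  1.54] w 0.999 F [ 1.5 -0.3 -0.6]
 shift mm [125.7   7.9 292.8] turn [ -0.35 -87.48  -0.33]
```

View pics/w4.png

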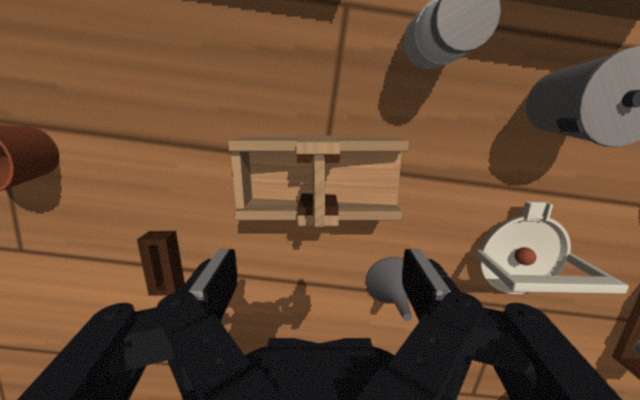

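Request:
servo_tool(
  steps="0.015 0 0.035 0 -10 0 0;0.03 0 0.07 0 -20 0 0;0.045 0 0.105 0 -30 0 0;0.06 0 0.14 0 -40 0 0;0.075 0 0.175 0 -50 0 0;0.09 0 0.21 0 -60 0 0;0.105 0 0.245 0 -70 0 0;0.12 0 0.28 0 -80 0 0;0.126 0 0.293 0 -87.5 0 0;0.126 0 0.293 0 -87.5 0 0;0.126 0 0.293 0 -87.5 0 0",
)

```text
clock: 10.4
tool_pos: [0.5307, -0.2326, 0.2387]
tool_rot: [-0.521, 0.521, -0.479, 0.477]
wrist_force: [-0.1, 0.3, -0.6]
width: 0.999
```

```bash
python3 -c "
from h import *
goal([.533,-.233,.074],5.4)
im,K,R,c=snap('wrist'); np.savez('pics/w5',im=im,K=K,R=R,c=c)
print(proj(K,R,c,[[.528,-.164,.101],[.541,-.302,.101]]))
save('w5.png',im)"
```

```text
t 10.4 pos [ 0.5307 -0.2326  0.2387] q6 [-0.43  0.32  1.54  0.    1.28 -0.52] w 0.999 F [-0.1  0.3 -0.6]
 shift mm [  0.8 164.7   2.5] turn [ 0.09 -0.46 -0.08]
[[322.10722276 117.13400674]
 [322.67977312 248.94344198]]
```

View pics/w5.png

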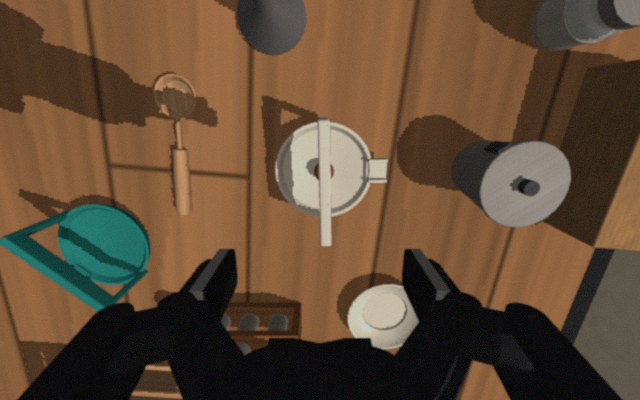

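The bar runs from (324,121) to (326,246), with its ends at about 10 px width, over the ball. The spout points right at (378,171).

```bash
python3 -c "
from h import *
d=np.load('pics/w5.npz');im,K,R,c=d['im'],d['K'],d['R'],d['c']
w=im[112:254,300:345].astype(int);m=((w.min(2)>125)).astype(np.uint8)
for y in list(range(112,254,8)):
  xs=np.where(im[y,300:350].min(1)>125)[0]; print(y,(xs.min()+300,xs.max()+300) if len(xs) else None,end=' ')
a=plane(K,R,c,[(324,121),(326,246)],.101);v=a[0]-a[1];print(a,a.mean(0),np.linalg.norm(v),np.degrees(np.arctan2(v[1],v[0])))
print('spout',plane(K,R,c,[(388,171)],.022))
goal([*a.mean(0)[:2],.074],np.degrees(np.arctan2(v[1],v[0]))-90)"
```

```text
112 None 120 (np.int64(321), np.int64(328)) 128 (np.int64(300), np.int64(348)) 136 (np.int64(300), np.int64(348)) 144 (np.int64(300), np.int64(349)) 152 (np.int64(300), np.int64(349)) 160 (np.int64(300), np.int64(349)) 168 (np.int64(300), np.int64(349)) 176 (np.int64(300), np.int64(349)) 184 (np.int64(300), np.int64(349)) 192 (np.int64(300), np.int64(349)) 200 (np.int64(300), np.int64(348)) 208 (np.int64(313), np.int64(349)) 216 (np.int64(321), np.int64(331)) 224 (np.int64(321), np.int64(330)) 232 (np.int64(321), np.int64(330)) 240 (np.int64(321), np.int64(330)) 248 None [[ 0.53010809 -0.16736897  0.101     ]
 [ 0.54427947 -0.29814263  0.101     ]] [ 0.53719378 -0.2327558   0.101     ] 0.13153925587835252 96.18476527215613
spout [[ 0.6190622  -0.22521796  0.022     ]]
t 10.45 pos [ 0.5309 -0.2325  0.239 ] q6 [-0.43  0.32  1.54  0.    1.28 -0.52] w 0.994 F [-0.5 -0.2  0.3]
 shift mm [  1.  165.    6.4] turn [ 0.06 -1.2  -0.06]
```

Request:
servo_tool(
  steps="0.001 0.05 0.0055 0 -0.9 0 0;0.001 0.1 0.0055 0 -0.9 0 0;0.001 0.14 0.0055 0 -0.9 0 0;0.001 0.16 0.0055 0 -0.9 0 0;0.001 0.163 0.0055 0 -0.9 0 0;0.001 0.163 0.0055 0 -0.9 0 0",
)

```text
clock: 11.2
tool_pos: [0.5372, -0.2337, 0.0774]
tool_rot: [0.525, -0.525, 0.473, -0.474]
wrist_force: [0.3, -0.2, 0.7]
width: 0.998
```

```bash
python3 -c "
from h import *
goal([.5365,-.2325,.074],5.8)
im,K,R,c=snap('wrist');p=proj(K,R,c,[[.5301,-.1674,.101],[.5443,-.298,.101]]);print(p)
for y in range(60,200,10):
  xs=np.where(im[y,290:350].min(1)>125)[0]; print(y,(xs.min()+290,xs.max()+290) if len(xs) else None,end=' ')
"
```

```text
t 11.2 pos [ 0.5372 -0.2337  0.0774] q6 [-0.43  0.47  1.75 -0.    0.92 -0.53] w 0.998 F [ 0.3 -0.2  0.7]
 shift mm [-1.2  3.4 -0.6] turn [-0.06  0.14  0.04]
[[317.31893777 134.09374948]
 [318.84705212 379.44358834]]
60 None 70 None 80 None 90 None 100 None 110 None 120 None 130 None 140 (np.int64(290), np.int64(349)) 150 (np.int64(290), np.int64(349)) 160 (np.int64(298), np.int64(349)) 170 (np.int64(305), np.int64(349)) 180 (np.int64(305), np.int64(349)) 190 (np.int64(305), np.int64(349))
```

Request:
servo_tool(
  steps="-0.001 0.003 0 0 0 0 0.5;-0.001 0.003 0 0 0 0 0.7;-0.001 0.003 0 0 0 0 0.8;-0.001 0.003 0 0 0 0 0.84;-0.001 0.003 0 0 0 0 0.88;-0.001 0.003 0 0 0 0 0.92;-0.001 0.003 0 0 0 0 1;-0.001 0.003 0 0 0 0 1;-0.001 0.003 0 0 0 0 1",
  squeeze=20,
)

```text
clock: 12.38
tool_pos: [0.5363, -0.233, 0.0739]
tool_rot: [-0.525, 0.525, -0.473, 0.473]
wrist_force: [-1.6, 0.2, 2.7]
width: 0.136
```

Request:
servo_tool(
  steps="0 0 0 0 0 0 1;0 0 0 0 0 0 1;0 0 0 0 0 0 1",
  squeeze=60,
)

```text
clock: 12.75
tool_pos: [0.5363, -0.233, 0.074]
tool_rot: [-0.525, 0.525, -0.473, 0.474]
wrist_force: [-3.6, 0.3, 5.6]
width: 0.127
```

```bash
python3 -c "
from h import *
goal([.635,-.064,.074+.115],97.5)"
```

```text
t 12.75 pos [ 0.5363 -0.233   0.074 ] q6 [-0.43  0.47  1.75 -0.    0.91 -0.53] w 0.127 F [-3.6  0.3  5.6]
 shift mm [-157.8 -115.1  115.6] turn [-1.000e-02  8.843e+01  1.000e-02]
```

Request:
servo_tool(
  steps="0 -0.001 0 0 0 0 1;0 -0.003 0 0 0 0 1;0 -0.006 0 0 0 0 1;0 -0.01 0 0 0 0 1;0 -0.015 0 0 0 0 1;0 -0.02 0 0 0 0 1;0 -0.025 0 0 0 0 1;0 -0.029 0 0 0 0 1;0 -0.032 0 0 0 0 1;0 -0.034 0 0 0 0 1;0 -0.035 0 0 0 0 1;0 -0.035 0 0 0 0 1",
)

```text
clock: 14.25
tool_pos: [0.5364, -0.2329, 0.1088]
tool_rot: [-0.525, 0.525, -0.473, 0.473]
wrist_force: [-0.0, 0.9, -3.3]
width: 0.126
```

```bash
python3 -c "
from h import *
goal([.635,-.064,.074+.115],97.5)
im,K,R,c=snap('wrist');s=snap('side')[0]
o=np.zeros((400,800,3),np.uint8)
o[:,:400]=im[:,120:520];o[:,400:]=cv2.resize(s[100:220,320:440],(400,400),interpolation=2)
save('c5.png',o)"
```

```text
t 14.25 pos [ 0.5364 -0.2329  0.1088] q6 [-0.43  0.44  1.72 -0.    0.99 -0.53] w 0.126 F [-0.   0.9 -3.3]
 shift mm [-157.8  -80.3  115.5] turn [-0.000e+00  8.842e+01  1.000e-02]
```

View pics/c5.png

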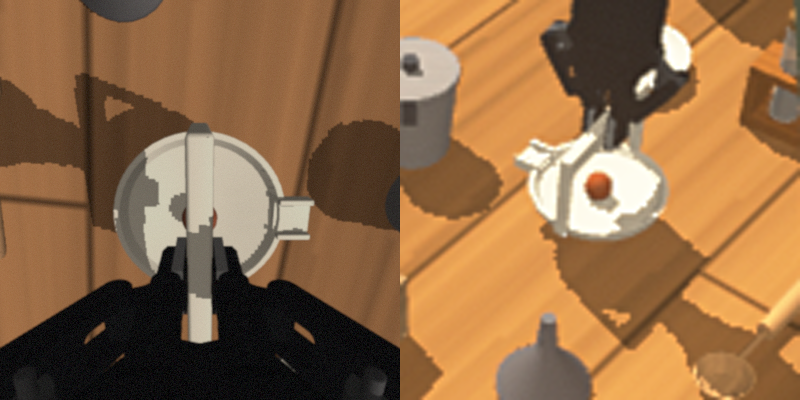

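The saucer is lifted level and the ball sits under the bar. Lifting on, above the pail's height.

Request:
servo_tool(
  steps="0 -0.002 0 0 0 0 1;0 -0.006 0 0 0 0 1;0 -0.013 0 0 0 0 1;0 -0.022 0 0 0 0 1;0 -0.032 0 0 0 0 1;0 -0.042 0 0 0 0 1;0 -0.052 0 0 0 0 1;0 -0.062 0 0 0 0 1;0 -0.07 0 0 0 0 1;0 -0.076 0 0 0 0 1;0 -0.079 0 0 0 0 1;0 -0.08 0 0 0 0 1",
)

```text
clock: 15.85
tool_pos: [0.5363, -0.2329, 0.1888]
tool_rot: [-0.525, 0.525, -0.474, 0.473]
wrist_force: [-0.0, -0.4, -3.7]
width: 0.134
```

Request:
servo_tool(
  steps="0 0 0 0 -1 0 1;0 0 0 0 -3 0 1;0 0 0 0 -6 0 1;0 0 0 0 -10 0 1;0 0 0 0 -14 0 1;0 0 0 0 -18 0 1;0 0 0 0 -22 0 1;0 0 0 0 -26 0 1;0 0 0 0 -29 0 1;0 0 0 0 -31 0 1;0 0 0 0 -32 0 1;0 0 0 0 -32 0 1",
)

```text
clock: 17.35
tool_pos: [0.5364, -0.2329, 0.1888]
tool_rot: [-0.635, 0.635, -0.31, 0.31]
wrist_force: [-0.1, 0.4, -2.5]
width: 0.129
```

Request:
servo_tool(
  steps="0 0 0 0 -1 0 1;0 0 0 0 -3 0 1;0 0 0 0 -6 0 1;0 0 0 0 -10 0 1;0 0 0 0 -14 0 1;0 0 0 0 -18 0 1;0 0 0 0 -22 0 1;0 0 0 0 -26 0 1;0 0 0 0 -29 0 1;0 0 0 0 -31 0 1;0 0 0 0 -32 0 1;0 0 0 0 -32 0 1",
)

```text
clock: 18.85
tool_pos: [0.5364, -0.2329, 0.1888]
tool_rot: [-0.696, 0.696, -0.123, 0.123]
wrist_force: [-0.5, -0.4, -3.2]
width: 0.134
```

Request:
servo_tool(
  steps="0 0 0 0 -1 0 1;0 0 0 0 -3 0 1;0 0 0 0 -6 0 1;0 0 0 0 -10 0 1;0 0 0 0 -14 0 1;0 0 0 0 -18 0 1;0 0 0 0 -22 0 1;0 0 0 0 -25 0 1;0 0 0 0 -26.8 0 1;0 0 0 0 -27.6 0 1;0 0 0 0 -27.6 0 1",
)

```text
clock: 20.23
tool_pos: [0.5364, -0.2329, 0.1888]
tool_rot: [-0.706, 0.706, 0.046, -0.046]
wrist_force: [0.0, -0.1, -3.4]
width: 0.13
```

```bash
python3 -c "
from h import *
goal([.635,-.064,.074+.115],97.5)"
```

```text
t 20.225 pos [ 0.5364 -0.2329  0.1888] q6 [-0.43  0.36  1.61 -0.    1.17 -2.13] w 0.13 F [ 0.  -0.1 -3.4]
 shift mm [119.9  -0.3 154.5] turn [ 0.    0.02 -0.  ]
```

Request:
servo_tool(
  steps="0.0012 0 0.0016 0 0 0 1;0.0037 0 0.0047 0 0 0 1;0.0073 0 0.0095 0 0 0 1;0.0122 0 0.0158 0 0 0 1;0.0184 0 0.0237 0 0 0 1;0.0245 0 0.0316 0 0 0 1;0.0306 0 0.0394 0 0 0 1;0.0367 0 0.0473 0 0 0 1;0.0429 0 0.0552 0 0 0 1;0.049 0 0.0631 0 0 0 1;0.0551 0 0.071 0 0 0 1;0.0612 0 0.0789 0 0 0 1",
)

```text
clock: 21.72
tool_pos: [0.5871, -0.1461, 0.1887]
tool_rot: [-0.706, 0.706, 0.046, -0.046]
wrist_force: [0.8, -0.3, -3.3]
width: 0.129
```

Request:
servo_tool(
  steps="0.0061 0 0.0079 0 0 0 1;0.0122 0 0.0158 0 0 0 1;0.0184 0 0.0237 0 0 0 1;0.0245 0 0.0316 0 0 0 1;0.0306 0 0.0394 0 0 0 1;0.0367 0 0.0473 0 0 0 1;0.0429 0 0.0552 0 0 0 1;0.0478 0 0.0615 0 0 0 1;0.052 0 0.067 0 0 0 1;0.0551 0 0.071 0 0 0 1;0.0575 0 0.0741 0 0 0 1;0.0588 0 0.0757 0 0 0 1",
)

```text
clock: 23.22
tool_pos: [0.6352, -0.0638, 0.1887]
tool_rot: [-0.706, 0.706, 0.046, -0.046]
wrist_force: [-0.1, 0.1, -2.7]
width: 0.127
```

Request:
servo_tool(
  steps="0 0 0 0 0 0 1;0 0 0 0 0 0 1;0 0 0 0 0 0 1;0 0 0 0 0 0 1",
)

```text
clock: 23.72
tool_pos: [0.6351, -0.064, 0.1888]
tool_rot: [-0.706, 0.706, 0.046, -0.046]
wrist_force: [0.6, 0.7, -2.8]
width: 0.126
```

```bash
python3 -c "
from h import *
goal([.635,-.064,.189],97.5)
im,K,R,c=snap('wrist');np.savez('pics/w6',im=im,K=K,R=R,c=c);s,Ks,Rs,cs=snap('side');t,Kt,Rt,ct=snap('top')
np.savez('pics/s6',im=s,K=Ks,R=Rs,c=cs);np.savez('pics/t6',im=t,K=Kt,R=Rt,c=ct)
f=np.array([.6165,.0745,0]);x=np.array([-.1305,.9914,0]);
print('spout expect side px',proj(Ks,Rs,cs,f-.06*x+[0,0,.137]),'ball',proj(Ks,Rs,cs,f-.14*x+[0,0,.138]))
print('gate top expected side',proj(Ks,Rs,cs,f+[0,0,.125]))
o=np.zeros((600,800,3),np.uint8)
o[:400,:400]=im[:,120:520];o[:400,400:]=cv2.resize(s[100:260,230:390],(400,400),interpolation=2)
o[400:,:400]=cv2.resize(t[110:210,240:440],(400,200))
save('c6.png',o)"
```

```text
t 23.725 pos [ 0.6351 -0.064   0.1888] q6 [-0.12  0.45  1.48 -0.    1.22 -1.82] w 0.126 F [ 0.6  0.7 -2.8]
 shift mm [-0.1 -0.2  0.1] turn [ 0.01  0.01 -0.  ]
spout expect side px [[297.73327581 167.27070283]] ball [[315.31162208 149.76534977]]
gate top expected side [[283.98311153 184.3901955 ]]
```

View pics/c6.png

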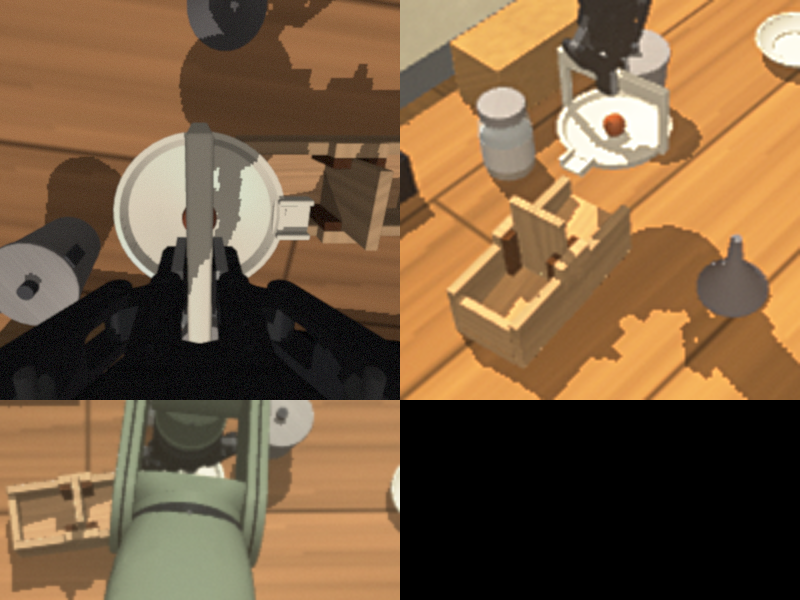

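The side crop shows the spout tip at px (298,166), where (298,167) was expected. The ball is at (316,150), matching its expected position, and the gate top is at (285,183), where (284,184) was expected. The saucer is clear of the trough, so I'm handing in.

```bash
python3 -c "
from h import *
o=robot.get_obs();print(o['clock'],np.abs(o['dq']).max(),o['width']);print(robot.job_done())"
```

```text
23.875 0.008373463385399864 0.12979229783126472
the job is handed in; nothing more can be done
None
```

The job is done and handed in at 23.9 s. I saw no failures, but the hand-in gives no verdict.

- **Gate:** I took it from its rest block and slid it into the trough's slot until it pressed on the seat (13.7 N, tool height within 1 mm of the worked-out home height). Then I let go. In the last side picture its top edge was within about 2 px of the home position, so I checked its final height only to about 2 mm.
- **Saucer:** I lifted it by the bar, turned it about 92° and now hold it still and level. The spout points down the trough, with its tip about 60 mm uphill of the slot and the underside about 115 mm above the surface (about 45 mm over the walls).
- **Last check:** the tool was within 0.3 mm and 0.02° of the target. In the last side picture the spout tip and ball were within about 1 px of where they should be. The saucer was clear of the trough and gate.
- **Bystanders:** I did not measure their positions again at the end. The ones in view in the last pictures looked undisturbed, and no unexpected force showed on the arm.

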